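Open the vacuum-line filter pot and lay its cap upside down on the mat

TASK

Open the dust filter pot on the joinery bench: twist its black cap a quarter turn anticlockwise (seen from above) until it lies across the pipes, then lift it off. Set it down upside down, flat on its head with the spigot and seal pointing up, on the rubber mat and let go; never drop it, and leave the tin, sanding block, bottle and jar where they stand.

Things in the scene. Friction and masses are not known exactly. Their poses are not given: they have to be found in the camera images.
- pot: Square aluminium filter pot bolted to the bench; fixed. 90 x 90 mm at the top, foot 130 x 110 mm. Origin: on the bench on the pot's upright axis; z up. Two short pipe stubs, 45 mm above the bench, reach 64 mm from the axis along +x and -x and so show its x axis.
- mouth (a point): Centre of the pot's mouth, on the flat top of its lip 110 mm above the bench; axes as the pot's. The lip, 8 mm thick, has two notches along the pot's +y and -y that let the cap's lugs through. Free within about 0.12 rad of there; stops about 0.1 rad beyond the locked and the free position. It turns with little resistance; 20 mm of lift clears the lip.
- cap: Black loose bayonet cap, about 0.2 kg. Oblong head 62 mm (x) x 46 mm (y) x 50 mm (z), flat sides; origin at the head's centre; z out of its flat top (thin grey line along x). At the start locked on the pot: origin 135 mm above the bench, x along the pipes within 0.06 rad; free when x lies along the pot's y, 1.57 rad anticlockwise from above.
- spigot (a point): Centre of the end of the cap's spigot, 41.5 mm from the cap's origin along its -z. Spigot 38 mm across and 16.5 mm long below the head, with two lugs at its end along the cap's +x and -x: 56 mm tip to tip, 16 mm wide, 7 mm thick. Nothing reaches past the head's sides: the cap can also stand upright on the spigot or lie flat on any side of its head.
- mat: Grey rubber mat fixed flat on the bench, 260 mm (x) x 320 mm (y), 3 mm thick. Origin: centre of its underside, z up. The tin and the sanding block stand on it near its two ends along y; the cap may be set down anywhere between, more than once.
- tin: Small round tin standing on the mat, 72 mm in diameter, 70 mm high; origin at the centre of its underside. To be left alone.
- block: Cork sanding block lying on the mat, 100 mm (its x) x 60 mm (its y) x 28 mm high; origin at the centre of its underside. To be left alone.
- bottle: White plastic bottle standing on the bench beyond the pot, 66 mm in diameter, 130 mm high; origin at the centre of its underside. To be left alone.
- jar: Grey jar with a steel lid standing on the bench on the near side of the pot, 80 mm in diameter, 85 mm high; origin at the centre of its underside. To be left alone.
Mind the look-alikes: they are no part of the job. Several things have the shape of the cap; the one meant has the colours described above.

How it is judged:
By the outcome, as a careful person would: the job done as asked, in the order asked, and still so for the second after the job is handed in, with the robot touching nothing.
It also fails if it takes over 72 s, if anything falls off the work surface, if the arm or the gripper's body presses on something with over 40 N, if the wrist force passes 120 N, or if a joint passes its speed limit or range.

ROBOT

A 6-joint arm with a two-finger parallel gripper is mounted at the origin on the work surface. World frame = base frame: x ahead of the robot, y to its left, z up, the work surface at z = 0. Lengths are in m, angles in rad, forces in N, time in s.
With the tool pointing down it reaches from about 0.425 to 1.125 m from the base axis. Payload 14.9 kg.
Tool frame: the origin (TCP) lies at the very end of the fingers, on their centre line; the grasp point (between the pads) lies 19 mm behind it; x points along the fingers, z is the direction in which the jaws open and shut, and the axes are right-handed (so a half turn about x gives the same grasp; the last joint's range is limited). The gripper opens to 91 mm and grips with 3 to 60 N. Pads are 32 mm wide; open, the fingers measure 118 mm over their backs; the gripper's body (76 mm by 178 mm) begins 60 mm behind the grasp point.
Start: joints at [1.282, 0.379, 1.734, -0, 1.028, -0.033], TCP at [0.177, 0.677, 0.214] pointing down, gripper open.
Joint ranges: [-2.77, 2.77], [-0.74, 2.19], [0, 2.66], [-1.06, 4.2], [0.31, 2.87], [-3.08, 3.08]. Speed limits (rad/s): [1.89, 1.89, 2.39, 3.14, 3.14, 3.14].

INTERFACE

Orientations are given as a rotation vector (axis times angle).
In Python, from plant import state, cams, job, finder gives the robot as it stands.
- The arm moves only by the tool apply_moves, never from a script. Its argument "targets" is a list of rows, each a list of 3 entries, a list of its own where there are three numbers: the closure, from 0 (fully open) to 1 (shut), then the shift along the tool's x, y, z in units of 40 mm (1.0 is 40 mm), then the turn, a rotation vector about the tool's x, y, z in degrees. In form: [[hand, [x, y, z], [ax, ay, az]], ...]. A call has 1 to 8 rows; each row is the pose to reach, as a shift and turn from the pose commanded when the call began, along the tool's axes at that moment; what a row does not reach only later rows make up. A row lasts 1/8 s, in which the tool goes at most 62.5 mm and 10.7 degrees, less where a joint would pass 70% of its speed; a pose out of reach is approached as far as the arm can. A call with a gripper value outside its range is refused whole. The fingers move at their own pace and stop on an object; the grip force is fixed at half the most. Time passes only in rows, so rows that repeat a pose let the fingers close. It gives the time, the measured TCP pose, the force and the opening at its end, in the units of the state.
- state(): the state, without advancing time (a new reading comes with each control period).
- cams.snapshot(name): name is "side" or "top" or "wrist"; returns a dict with "color" (384x512x3 uint8, red, green, blue), "vfov" (degrees; the focal length in pixels is half the picture's height over the tangent of half this angle, whatever the lens; pixels are square), "cx", "cy" (the principal point, pixels), "rvec" (rotation vector, rad) and "tvec" (3), from world to camera coordinates, as OpenCV has them; the wrist camera has in their place "tool_from_camera" (4x4, takes a point from camera to tool coordinates, whose origin is the TCP and whose axes are the tool frame's). Camera axes: x right, y down, z forward; pixel columns grow to the right and rows downward; lengths in m; the calibration is good to about 2 mm. The wrist camera is an equidistant fisheye: a pixel r from the principal point sees the ray r / f radians off the axis. A picture is of the moment at which its call begins: read the wrist's pose just before it. There is no depth.
- job.finish_job(): hands the job in, once; it reports no verdict.
Trained networks look in the newest picture that a camera, given by its name, has taken for a name from the list of things; names that differ only in an ending like _2 or _b are one class to them, and where a whole thing is asked for, a point or a joint stands for the part that bears it (a point fixed in the world has none). Each returns a list of dicts, best first, with "confidence" (0 to 1); they miss things now and then, are a little off and sometimes report something else, mostly with a low value. They report only what shows in the picture. A call takes as long as a camera call. They do not tell look-alikes from the thing itself.
- finder.search_frame(camera, target): "pixel" ([column, row] in pixels, amid what is visible of it).
The state is a dict: "time": time; "joints": joint angles; "joint_velocities": joint speeds; "joint_efforts": joint torques, N m; "ee_pos": TCP position; "ee_rot": TCP orientation; "force": force on the tool from outside, world axes, zero at the start; "torque": the same for the moment, N m; "gripper_width": finger opening in m.
Only numpy, scipy, OpenCV 4.12 (cv2) and the standard library are available. Lean on these libraries where they do the work, as an engineer would, in place of code of your own. Each camera call takes 0.05 s, during which the arm holds its last target. There are 200 camera calls.

## Working session

There is one attempt and no reset: what is moved stays moved. The work goes in short steps, Python scripts to look and compute and a tool call to move; the robot and the scene stay as the last step left them, time stands still between calls to the robot, and variables do not carry over. Pictures are saved under pics/ and viewed, about 8 in all and at most 12, crops included, and the job is handed in when it is done.

Besides the shell and the picture viewer there is one more tool, called after ">>>" by a JSON object that holds its "name" and its "arguments", one argument or row to a line. apply_moves: Moves the arm, as the interface text tells. Its arguments: {"type":"object","properties":{"targets":{"type":"array"}},"required":["targets"]}

```bash
mkdir -p pics; python3 - <<'E'
from plant import state,cams,finder
import cv2,numpy as np
s=state();print({k:np.round(v,3).tolist() for k,v in s.items()})
ims=[]
for n in("top","side"):
    d=cams.snapshot(n);cv2.imwrite(f"pics/{n}0.png",d["color"][...,::-1]);ims.append(d["color"][...,::-1])
    print(n,d["vfov"],d["cx"],d["cy"],np.round(d["rvec"],4),np.round(d["tvec"],4))
    for t in("pot","cap","mat","tin","block","bottle","jar","mouth","spigot"):
        try: print(t,[(np.round(r["pixel"]).tolist(),round(r["confidence"],2)) for r in finder.search_frame(n,t)][:4])
        except Exception as e: print(t,e)
E
```

```text
{'time': 0.0, 'joints': [1.282, 0.379, 1.735, -0.0, 1.029, -0.033], 'joint_velocities': [-0.001, -0.001, 0.0, -0.0, 0.001, -0.0], 'joint_efforts': [-0.003, -76.373, -43.439, 0.065, 0.042, -0.0], 'ee_pos': [0.177, 0.677, 0.213], 'ee_rot': [-1.019, 1.32, 1.018], 'force': [0.735, 0.33, 0.623], 'torque': [-0.047, -0.003, 0.008], 'gripper_width': 0.091}
top 56.55815458628206 251.82996248651932 189.29272136346674 [ 2.1106 -2.158   0.2043] [0.0406 0.5757 0.9609]
pot [([184.0, 210.0], 0.96)]
cap [([169.0, 202.0], 0.95), ([224.0, 202.0], 0.84), ([129.0, 210.0], 0.83)]
mat [([309.0, 204.0], 0.57)]
tin [([354.0, 227.0], 0.78), ([311.0, 203.0], 0.63)]
block [([272.0, 227.0], 0.86)]
bottle [([172.0, 149.0], 0.86), ([168.0, 202.0], 0.7)]
jar [([180.0, 262.0], 0.78)]
mouth [([184.0, 215.0], 0.67)]
spigot [([167.0, 202.0], 0.94), ([228.0, 204.0], 0.6), ([125.0, 208.0], 0.55)]
side 53.16155897370621 256.5682959883391 197.5263818106244 [ 2.2359 -0.7792  0.318 ] [-0.4054  0.3163  0.6648]
pot [([204.0, 172.0], 0.66), ([251.0, 139.0], 0.56), ([202.0, 140.0], 0.28)]
cap [([201.0, 140.0], 0.85), ([238.0, 200.0], 0.79), ([172.0, 141.0], 0.57), ([304.0, 282.0], 0.34)]
mat [([303.0, 282.0], 0.81)]
tin [([326.0, 318.0], 0.9), ([252.0, 139.0], 0.67)]
block [([254.0, 246.0], 0.73)]
bottle [([252.0, 139.0], 0.68)]
jar [([151.0, 197.0], 0.97)]
mouth [([204.0, 175.0], 0.62)]
spigot [([204.0, 141.0], 0.87), ([172.0, 139.0], 0.84), ([238.0, 197.0], 0.73), ([203.0, 176.0], 0.35)]
```

View pics/top0.png

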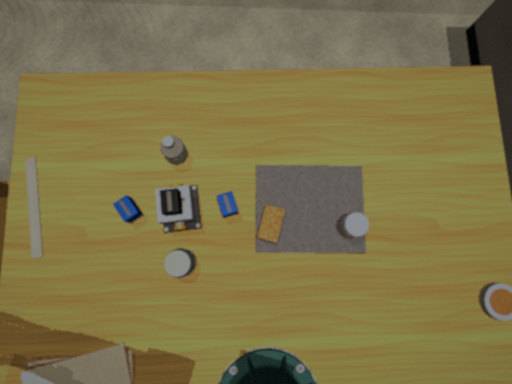

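View pics/side0.png

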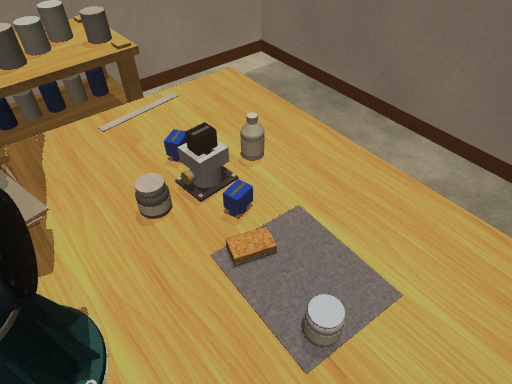

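The frames show the black cap on the pot (top ≈172,202; side ≈201,140). Lookalikes for the cap are the blue blocks (top 128,209 and 228,204; side 175,143 and 238,198). I'll check the choice in a close crop and triangulate.

```bash
cat > h.py <<'E'
import numpy as np,cv2
from scipy.spatial.transform import Rotation as R
CAM={"top":(56.55815458628206,251.83,189.293,[2.1106,-2.158,.2043],[.0406,.5757,.9609]),
"side":(53.16155897370621,256.568,197.526,[2.2359,-.7792,.318],[-.4054,.3163,.6648])}
def ray(c,p):
    v,cx,cy,r,t=CAM[c];f=192/np.tan(np.radians(v/2));M=R.from_rotvec(r).as_matrix()
    d=M.T@np.array([(p[0]-cx)/f,(p[1]-cy)/f,1]);return -M.T@np.array(t),d/np.linalg.norm(d)
def onz(c,p,z):
    o,d=ray(c,p);return o+d*(z-o[2])/d[2]
def proj(c,P):
    v,cx,cy,r,t=CAM[c];f=192/np.tan(np.radians(v/2));q=R.from_rotvec(r).as_matrix()@np.array(P,float)+t
    return q[:2]/q[2]*f+[cx,cy]
E
python3 - <<'E'
from h import *
np.set_printoptions(precision=3,suppress=True)
for n in CAM: print(n,ray(n,[256,192]))
print("mat",[onz("top",p,.003) for p in([257,166],[361,167],[366,252],[256,252])])
print("tin",onz("top",[355,224],.07),onz("side",[325,308],.07))
print("block",onz("top",[272,224],.028),"capblack",onz("top",[171,202],.16),onz("side",[201,134],.16))
print("jar",onz("top",[178,263],.085),onz("side",[151,184],.085),"bottle",onz("top",[168,142],.13),onz("side",[253,118],.13))
print("blue",onz("top",[128,209],.04),onz("top",[227,202],.04))
a=cv2.imread("pics/top0.png")[170:245,130:230];b=cv2.imread("pics/side0.png")[110:210,160:260]
cv2.imwrite("pics/crop.png",np.hstack([cv2.resize(a,None,fx=4,fy=4,interpolation=2)[:300],cv2.resize(b,(400,400),interpolation=2)[:300]]))
E
```

```text
top (array([0.398, 0.043, 1.047]), array([ 0.169, -0.027, -0.985]))
side (array([ 0.165, -0.454,  0.688]), array([ 0.444,  0.573, -0.689]))
mat [array([0.656, 0.01 , 0.003]), array([ 0.646, -0.304,  0.003]), array([ 0.394, -0.299,  0.003]), array([0.401, 0.019, 0.003])]
tin [ 0.47  -0.253  0.07 ] [ 0.474 -0.251  0.07 ]
block [ 0.479 -0.028  0.028] capblack [0.529 0.233 0.16 ] [0.527 0.224 0.16 ]
jar [0.377 0.227 0.085] [0.378 0.223 0.085] bottle [0.695 0.25  0.13 ] [0.693 0.238 0.13 ]
blue [0.529 0.379 0.04 ] [0.543 0.099 0.04 ]
```

View pics/crop.png

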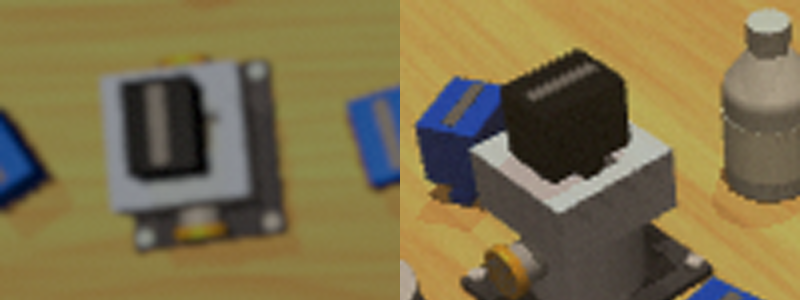

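The crop confirms the cap with its grey line on the pot between the blue lookalikes; pipes run roughly along world x. Now yaw and the first move.

```bash
cat >> h.py <<'E'
def tool(e,az,roll=0):
    """tool pointing e deg below horizontal toward azimuth az(deg); roll=0: jaw (z) horizontal"""
    e,az=np.radians([e,az]);x=np.array([np.cos(e)*np.cos(az),np.cos(e)*np.sin(az),-np.sin(e)])
    z=np.array([-np.sin(az),np.cos(az),0]);M=np.c_[x,np.cross(z,x),z]
    return M@R.from_euler('x',roll,degrees=True).as_matrix()
def rel(P,M,s=None):
    """grasp point target P (19 mm behind tcp)"""
    if s is None:
        from plant import state;s=state()
    M0=R.from_rotvec(s["ee_rot"]).as_matrix();t=np.array(P)+.019*M[:,0]
    return np.round(M0.T@(t-s["ee_pos"])/.04,3),np.round(np.degrees(R.from_matrix(M0.T@M).as_rotvec()),2)
E
python3 - <<'E'
from h import *
np.set_printoptions(precision=3,suppress=True)
c=lambda u,v:[130+u/4-.4,170+v/4-.4]
L=[onz("top",c(*p),.11) for p in([103,75],[238,62],[252,202],[115,212])];print(L,np.mean(L,0))
for i in range(4):
    d=L[(i+1)%4]-L[i];print(np.linalg.norm(d),np.degrees(np.arctan2(d[1],d[0])))
d=onz("top",c(187,60),.045)-onz("top",c(200,230),.045);print("pipes",d,np.degrees(np.arctan2(d[1],d[0])))
a,b=onz("top",c(155,83),.16),onz("top",c(157,165),.16);print("line",a,b,np.degrees(np.arctan2(*(a-b)[1::-1])))
sx=lambda u,v:[160+u/4-100,110+v/4]
L=[onz("side",sx(*p),.11) for p in([470,150],[555,213],[677,150])];print(L,"ctr",(L[0]+L[2])/2)
from plant import state
s=state();M=R.from_rotvec(s["ee_rot"]).as_matrix();print(M)
for y in (90,100,270): print(y,rel([.528,.228,.26],tool(90,y)))
E
```

```text
[array([0.574, 0.285, 0.11 ]), array([0.581, 0.196, 0.11 ]), array([0.487, 0.186, 0.11 ]), array([0.483, 0.275, 0.11 ])] [0.531 0.236 0.11 ]
0.08980699032436545 -85.57988780336125
0.09419111120679585 -173.9743866824417
0.08949418842691811 92.92238095562321
0.09186341735964136 6.280572147163795
pipes [0.121 0.011 0.   ] 5.075076047876767
line [0.559 0.24  0.16 ] [0.507 0.237 0.16 ] 2.402062776346125
[array([0.484, 0.276, 0.11 ]), array([0.492, 0.19 , 0.11 ]), array([0.585, 0.195, 0.11 ])] ctr [0.534 0.236 0.11 ]
[[-0.    -0.967  0.253]
 [-0.     0.253  0.967]
 [-1.     0.    -0.   ]]
90 (array([ -0.677, -11.329,  -8.645]), array([-104.66,    0.  ,   -0.  ]))
100 (array([ -0.677, -11.329,  -8.645]), array([-114.66,    0.  ,   -0.  ]))
270 (array([ -0.677, -11.329,  -8.645]), array([75.34, -0.  , -0.  ]))
```

```bash
python3 - <<'E'
from h import *
print(rel([.532,.236,.25],tool(90,-175)))
E
```

```text
(array([ -0.427, -11.375,  -8.427]), array([160.34,  -0.  ,   0.  ]))
```

>>> {"name": "apply_moves", "arguments": {
  "targets": [
    [0,[-0.427,-11.375,-8.427],[160.34,0,0]],
    [0,[-0.427,-11.375,-8.427],[160.34,0,0]],
    [0,[-0.427,-11.375,-8.427],[160.34,0,0]],
    [0,[-0.427,-11.375,-8.427],[160.34,0,0]],
    [0,[-0.427,-11.375,-8.427],[160.34,0,0]],
    [0,[-0.427,-11.375,-8.427],[160.34,0,0]],
    [0,[-0.427,-11.375,-8.427],[160.34,0,0]],
    [0,[-0.427,-11.375,-8.427],[160.34,0,0]]
  ]
}}

```text
time: 2.0
ee_pos: [0.4915, 0.2861, 0.2294]
ee_rot: [0.15, 1.565, -0.15]
force: [1.3, 1.1, -0.4]
gripper_width: 0.0913
```

```bash
cat > st.py <<'E'
from h import *
from plant import state
import json
np.set_printoptions(precision=3,suppress=True)
s=state();open("log.jsonl","a").write(json.dumps({k:np.array(s[k]).tolist() for k in("joints","ee_pos","ee_rot")})+"\n")
M=R.from_rotvec(s["ee_rot"]).as_matrix()
print("t",s["time"],"q",np.array(s["joints"]),"grasp",np.array(s["ee_pos"])-.019*M[:,0],"x",M[:,0],"z",M[:,2],"F",np.array(s["force"]),"w",s["gripper_width"])
E
python3 - <<'E'
from st import *
print(rel([.532,.236,.25],tool(90,-175)))
E
```

```text
t 2.0 q [0.486 0.154 1.994 0.    0.993 0.677] grasp [0.491 0.286 0.248] x [ 0.001  0.    -1.   ] z [ 0.982 -0.19   0.001] F [ 1.297  1.145 -0.407] w 0.09132478119836766
(array([-0.04 , -1.037,  1.232]), array([74.05,  0.01, -0.04]))
```

>>> {"name": "apply_moves", "arguments": {
  "targets": [
    [0,[-0.04,-1.037,1.232],[74.05,0,0]],
    [0,[-0.04,-1.037,1.232],[74.05,0,0]],
    [0,[-0.04,-1.037,1.232],[74.05,0,0]],
    [0,[-0.04,-1.037,1.232],[74.05,0,0]],
    [0,[-0.04,-1.037,1.232],[74.05,0,0]],
    [0,[-0.04,-1.037,1.232],[74.05,0,0]],
    [0,[-0.04,-1.037,1.232],[74.05,0,0]],
    [0,[-0.04,-1.037,1.232],[74.05,0,0]]
  ]
}}

```text
time: 3.0
ee_pos: [0.5312, 0.238, 0.2307]
ee_rot: [1.139, 1.252, -1.139]
force: [0.1, -0.7, 0.2]
gripper_width: 0.0913
```

```bash
python3 - <<'E'
from st import *
from plant import cams,finder
d=cams.snapshot("wrist");cv2.imwrite("pics/w1.png",d["color"][...,::-1])
print(d["vfov"],d["cx"],d["cy"],np.array(d["tool_from_camera"]).tolist())
for t in("cap","mouth","pot"): print(t,finder.search_frame("wrist",t)[:2])
E
```

```text
t 3.0 q [ 0.381  0.175  1.967 -0.     1.     1.858] grasp [0.531 0.238 0.25 ] x [ 0.  0. -1.] z [ 0.094 -0.996 -0.   ] F [ 0.054 -0.728  0.246] w 0.0912605230634725
65.70646984690485 257.66485713548883 192.50133226903083 [[0.0002611838964639277, -0.2813479343612745, 0.959605789693672, -0.17037682174583002], [0.00023097146148987134, -0.9596057798553577, -0.2813479943421931, 0.07942618252534506], [0.9999999392175759, 0.000295125117124343, -0.0001856502330653736, -0.00017493433535012426], [0.0, 0.0, 0.0, 1.0]]
cap [{'pixel': [147.5, 165.2], 'confidence': 0.97}, {'pixel': [366.9, 181.9], 'confidence': 0.9}]
mouth [{'pixel': [260.9, 152.6], 'confidence': 0.96}]
pot [{'pixel': [257.3, 153.0], 'confidence': 0.71}]
```

View pics/w1.png

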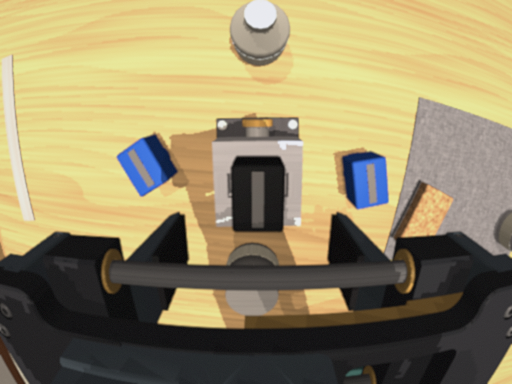

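```bash
cat >> h.py <<'E'
TC=np.array([[0.00026,-0.28135,0.95961,-0.17038],[0.00023,-0.95961,-0.28135,0.07943],[1,0.0003,-0.00019,-0.00017],[0,0,0,1]])
def wz(p,z,s):
    f=192/np.tan(np.radians(65.70647/2));u=np.array([p[0]-257.665,p[1]-192.501]);r=np.hypot(*u);th=r/f
    d=np.r_[u/r*np.sin(th),np.cos(th)];M=R.from_rotvec(s["ee_rot"]).as_matrix()
    o=M@TC[:3,3]+s["ee_pos"];d=M@TC[:3,:3]@d;return o+d*(z-o[2])/d[2]
E
python3 - <<'E'
from h import *
from plant import state
s=state();np.set_printoptions(precision=4,suppress=True)
for p in([258,172],[257.5,228],[236,158],[281,158],[233,230],[284,230]): print(p,wz(p,.16,s))
print("lip",[wz(p,.11,s) for p in([215,140],[302,140],[214,226],[301,226])])
g=cv2.cvtColor(cv2.imread("pics/w1.png"),6)
print(g[190,222:296]);print(g[150:240,242])
E
```

```text
[258, 172] [0.5575 0.2405 0.16  ]
[257.5, 228] [0.5074 0.236  0.16  ]
[236, 158] [0.5676 0.2596 0.16  ]
[281, 158] [0.5711 0.2228 0.16  ]
[233, 230] [0.5034 0.2574 0.16  ]
[284, 230] [0.5077 0.2125 0.16  ]
lip [array([0.5749, 0.2847, 0.11  ]), array([0.5832, 0.1993, 0.11  ]), array([0.4837, 0.2804, 0.11  ]), array([0.4926, 0.188 , 0.11  ])]
[180 181 181 182 174 144 107  88  79  57  31  26  27  30  31  30  31  28
  29  30  28  31  32  27  30  30  28  25  35  60  88  99 100 100  99  99
  99  98 100  99  97  83  55  32  27  29  29  29  31  28  28  27  27  30
  30  29  28  29  28  26  20  34  82 113  99 100 144 176 185 182 179 177
 179 180]
[185 186 187 186 176 138  79  33  10   9  11  13  11  14  15  21  25  28
  32  33  32  32  33  30  32  33  31  33  33  31  29  32  31  31  31  31
  31  28  32  29  28  31  30  29  30  31  29  28  29  28  32  29  30  27
  29  29  27  28  27  27  28  29  29  26  29  28  25  27  27  24  26  25
  26  24  23  22  25  24  21  16  28  56  91 117 121 122 123 127 130 133]
```

>>> {"name": "apply_moves", "arguments": {
  "targets": [
    [0,[1.2,0.04,0],[0,0,0]],
    [0,[2.3,0.04,0],[0,0,0]],
    [0,[2.725,0.04,0],[0,0,0]],
    [0,[2.725,0.04,0],[0,0,0]],
    [0.6,[2.725,0.04,0],[0,0,0]],
    [0.6,[2.725,0.04,0],[0,0,0]],
    [0.6,[2.725,0.04,0],[0,0,0]],
    [0.6,[2.725,0.04,0],[0,0,0]]
  ]
}}

```text
time: 4.2
ee_pos: [0.5329, 0.2382, 0.122]
ee_rot: [1.14, 1.252, -1.14]
force: [-0.2, 0.8, -0.3]
gripper_width: 0.054
```

```bash
python3 st.py
```

```text
t 4.2 q [0.38  0.327 2.011 0.    0.803 1.858] grasp [0.533 0.238 0.141] x [ 0.  0. -1.] z [ 0.093 -0.996 -0.   ] F [-0.182  0.842 -0.256] w 0.05404048352738901
```

>>> {"name": "apply_moves", "arguments": {
  "targets": [
    [1,[0,0,0],[0,0,0]],
    [1,[0,0,0],[0,0,0]],
    [1,[0,0,0],[0,0,0]],
    [1,[0,0,0],[-9,0,0]],
    [1,[0,0,0],[-18,0,0]],
    [1,[0,0,0],[-27,0,0]],
    [1,[0,0,0],[-36,0,0]],
    [1,[0,0,0],[-45,0,0]]
  ]
}}

```text
time: 5.2
ee_pos: [0.533, 0.2382, 0.1218]
ee_rot: [0.538, 1.503, -0.537]
force: [-0.3, -0.4, 3.5]
gripper_width: 0.0458
```

```bash
python3 st.py
```

```text
t 5.2 q [0.38  0.328 2.01  0.    0.803 1.067] grasp [0.533 0.238 0.141] x [ 0.  0. -1.] z [ 0.773 -0.634  0.   ] F [-0.346 -0.364  3.486] w 0.04582757007790719
```

Gripped at 45.8 mm, twisting freely. Continue to 90° in total.

>>> {"name": "apply_moves", "arguments": {
  "targets": [
    [1,[0,0,0],[-9,0,0]],
    [1,[0,0,0],[-18,0,0]],
    [1,[0,0,0],[-27,0,0]],
    [1,[0,0,0],[-36,0,0]],
    [1,[0,0,0],[-45,0,0]],
    [1,[0,0,0],[-45,0,0]],
    [1,[-0.1,0,0],[-45,0,0]],
    [1,[-0.2,0,0],[-45,0,0]]
  ]
}}

```text
time: 6.2
ee_pos: [0.5325, 0.238, 0.1296]
ee_rot: [-0.072, 1.57, 0.072]
force: [0.1, 0.5, -2.2]
gripper_width: 0.0459
```

```bash
python3 st.py
```

```text
t 6.2 q [ 0.38   0.315  2.009 -0.     0.818  0.289] grasp [0.533 0.238 0.149] x [-0.001 -0.    -1.   ] z [ 0.996  0.091 -0.001] F [ 0.122  0.469 -2.201] w 0.04587690672963864
```

```bash
cat > kin.py <<'E'
from h import *
import json
from scipy.optimize import least_squares
L=[json.loads(l) for l in open("log.jsonl")]
L.append(dict(joints=[1.282,.379,1.735,0,1.029,-.033],ee_pos=[.177,.677,.2135],ee_rot=[-1.019,1.32,1.018]))
Ry=lambda a:R.from_euler('y',a).as_matrix();Rz=lambda a:R.from_euler('z',a).as_matrix()
def fk(p,q):
    a1,h,l1,l2,e,d=p
    A=Rz(q[0]);P=A@[a1,0,h];A=A@Ry(q[1]);P=P+A@[0,0,l1];A=A@Ry(q[2]);P=P+A@[e,0,l2]
    A=A@Rz(q[3])@Ry(q[4]);P=P+A@[0,0,d];A=A@Rz(q[5]);return P,A   # A z = tool x
def ik(p,P,x,zt,seeds):
    """tool x dir, tool jaw dir; jaw direction in flange via calibrated column C"""
    out=[]
    T=np.c_[x,np.cross(zt,x),zt]
    lo=np.array([-2.77,-.74,0,-1.06,.31,-3.08]);hi=np.array([2.77,2.19,2.66,4.2,2.87,3.08])
    for s in seeds:
        r=least_squares(lambda q:np.r_[(fk(p,q)[0]-P)*5,(fk(p,q)[1]@C-T).ravel()],np.clip(s,lo+.01,hi-.01),bounds=(lo,hi))
        if r.cost<1e-5: out.append(r.x)
    return out
def fit():
    f=lambda p:np.concatenate([fk(p,l["joints"])[0]-l["ee_pos"] for l in L]+[1e-3*(p-p0)])
    p0=np.array([.1,.4,.45,.45,0,.2]);r=least_squares(f,p0);return r.x,f(r.x)[:-6]
def cal(p):
    global C
    C=R.concatenate([R.from_matrix(fk(p,l["joints"])[1].T@R.from_rotvec(l["ee_rot"]).as_matrix()) for l in L]).mean().as_matrix();return C
if __name__=="__main__":
    np.set_printoptions(precision=4,suppress=True)
    p,r=fit();print(p,abs(r).max());print(cal(p))
    for l in L: print(fk(p,l["joints"])[1].T@R.from_rotvec(l["ee_rot"]).as_matrix()[:,2])
E
python3 kin.py
```

```text
[-0.0013  0.9627  0.5572  0.6064  0.0453  0.9149] 0.022163270313352607
[[-0.0001 -0.0001 -1.    ]
 [-0.      1.     -0.0001]
 [ 1.      0.     -0.0001]]
[-1.  0.  0.]
[-1.  0. -0.]
[-1.  0.  0.]
[-1. -0.  0.]
[-1.  0.  0.]
[-1.     -0.0004 -0.0007]
```

>>> {"name": "apply_moves", "arguments": {
  "targets": [
    [1,[-0.8,0,0],[0,0,0]],
    [1,[-1.6,0,0],[0,0,0]],
    [1,[-2.4,0,0],[0,0,0]],
    [1,[-3.2,0,0],[0,0,0]],
    [1,[-3.4,0,0],[0,0,5]],
    [1,[-3.4,0,0],[0,0,15]],
    [1,[-3.4,0,0],[0,0,22]],
    [1,[-3.4,0,0],[0,0,28]]
  ]
}}

```text
time: 7.2
ee_pos: [0.5327, 0.2378, 0.2659]
ee_rot: [0.316, 1.557, 0.457]
force: [0.1, 0.5, -2.9]
gripper_width: 0.0458
```

```bash
python3 st.py; python3 kin.py
```

```text
t 7.2 q [ 0.16   0.127  2.016  0.578  1.042 -0.24 ] grasp [0.534 0.229 0.283] x [-0.043  0.471 -0.881] z [0.996 0.091 0.   ] F [ 0.083  0.519 -2.911] w 0.04579274044166292
[0.006  0.3624 0.5529 0.5987 0.0455 0.3157] 0.022079116635215945
[[-0.0001 -0.0001 -1.    ]
 [-0.      1.     -0.0001]
 [ 1.      0.     -0.0001]]
[-1.  0.  0.]
[-1.  0. -0.]
[-1.  0.  0.]
[-1. -0.  0.]
[-1.  0.  0.]
[-1.  0.  0.]
[-1.     -0.0004 -0.0007]
```

```bash
sed -i 's/a1,h,l1,l2,e,d=p/a1,h,l1,l2,e,d,c,w=p/; s/P=A@\[a1,0,h\]/P=A@[a1,c,h]/; s/A=A@Rz(q\[3\])@Ry/A=A@Rz(q[3]);P=P+A@[0,w,0];A=A@Ry/; s/\.45,0,\.2\]/.45,0,.2,.02,0]/; s/\[:-6\]/[:-8]/' kin.py; sed -i 's/1e-3\*(p-p0)/1e-4*(p-p0)/' kin.py
python3 kin.py | head -2
cat > chk.py <<'E'
from kin import *
p,_=fit();cal(p)
rng=np.random.default_rng(0)
lo=np.array([-1,-.7,.8,-1,.35,-3]);hi=np.array([1.2,1.5,2.5,4.1,2.8,3])
sd=[rng.uniform(lo,hi) for _ in range(14)]
def best(P,M,n=14):
    o=ik(p,np.array(P)+.019*M[:,0],M[:,0],M[:,2],sd[:n]);u=[]
    for q in o:
        if not any(np.allclose(q,v,atol=.02) for v in u): u.append(q)
    return u
if __name__=="__main__":
    np.set_printoptions(precision=2,suppress=True)
    for P in([.61,-.13,.04],[.533,.238,.142]):
        for e in (45,60):
            for az in (0,90,180,-90):
                for ro in (0,180): print(P,e,az,ro,*best(P,tool(e,az,ro),10))
E
python3 chk.py
```

```text
[-0.0002  0.3181  0.5522  0.6047  0.0425  0.2688  0.0233 -0.0001] 0.00013719455786531665
[[-0.0001 -0.0001 -1.    ]
[0.61, -0.13, 0.04] 45 0 0 [-0.34  0.52  2.25  2.57  0.45  1.85]
[0.61, -0.13, 0.04] 45 0 180 [-0.34  0.52  2.25  2.57  0.45 -1.29]
[0.61, -0.13, 0.04] 45 90 0 [-0.5   0.72  1.8   0.73  1.18  2.16]
[0.61, -0.13, 0.04] 45 90 180 [-0.5   0.72  1.8   0.73  1.18 -0.99]
[0.61, -0.13, 0.04] 45 180 0 [-0.19  0.84  1.54 -0.14  1.53  1.44]
[0.61, -0.13, 0.04] 45 180 180 [-0.19  0.84  1.54 -0.14  1.53 -1.7 ]
[0.61, -0.13, 0.04] 45 -90 0
[0.61, -0.13, 0.04] 45 -90 180
[0.61, -0.13, 0.04] 60 0 0
[0.61, -0.13, 0.04] 60 0 180
[0.61, -0.13, 0.04] 60 90 0 [-0.43  0.64  1.85  0.58  0.97  2.3 ]
[0.61, -0.13, 0.04] 60 90 180 [-0.43  0.64  1.85  0.58  0.97 -0.84]
[0.61, -0.13, 0.04] 60 180 0 [-0.21  0.73  1.67 -0.11  1.26  1.42]
[0.61, -0.13, 0.04] 60 180 180 [-0.21  0.73  1.67 -0.11  1.26 -1.72]
[0.61, -0.13, 0.04] 60 -90 0 [-0.05  0.58  1.96 -0.82  0.76  0.6 ]
[0.61, -0.13, 0.04] 60 -90 180 [-0.05  0.58  1.96 -0.82  0.76 -2.54]
[0.533, 0.238, 0.142] 45 0 0
[0.533, 0.238, 0.142] 45 0 180

[... 247 characters left out ...]
 0.21  1.59 -1.36]
[0.533, 0.238, 0.142] 45 -90 0 [ 0.63  0.55  1.83 -0.63  1.34  0.96]
[0.533, 0.238, 0.142] 45 -90 180 [ 0.63  0.55  1.83 -0.63  1.34 -2.18]
[0.533, 0.238, 0.142] 60 0 0 [ 0.48  0.23  2.23 -0.86  0.31 -0.31]
[0.533, 0.238, 0.142] 60 0 180 [ 0.48  0.23  2.23 -0.86  0.31  2.83]
[0.533, 0.238, 0.142] 60 90 0 [0.17 0.33 2.09 0.77 0.79 2.73]
[0.533, 0.238, 0.142] 60 90 180 [ 0.17  0.33  2.09  0.77  0.79 -0.41]
[0.533, 0.238, 0.142] 60 180 0 [0.31 0.53 1.78 0.16 1.34 1.81]
[0.533, 0.238, 0.142] 60 180 180 [ 0.31  0.53  1.78  0.16  1.34 -1.33]
[0.533, 0.238, 0.142] 60 -90 0 [ 0.56  0.46  1.89 -0.48  1.14  0.85]
[0.533, 0.238, 0.142] 60 -90 180 [ 0.56  0.46  1.89 -0.48  1.14 -2.3 ]
```

```bash
cat > c2.py <<'E'
from chk import *
np.set_printoptions(precision=2,suppress=True)
for P in([.605,-.13,.04],[.57,-.13,.04]):
  for A in (40,50,60,70):
    for e in (45,50): print(P,A,e,"A",*best(P,tool(e,A,180),8),"B",*best(P,tool(90-e+ (0 if e==45 else 0),A-180,0),8))
    print(" vert",*best(P,tool(90,A,180),8))
E
python3 c2.py
```

```text
[0.605, -0.13, 0.04] 40 45 A [-0.52  0.58  2.11  1.44  0.73 -0.91] B [-0.05  0.78  1.67 -0.52  1.35  1.11]
[0.605, -0.13, 0.04] 40 50 A [-0.49  0.56  2.1   1.33  0.66 -0.79] B [-0.04  0.82  1.64 -0.55  1.43  1.13]
 vert [-0.25  0.53  1.95  0.    0.66  0.62]
[0.605, -0.13, 0.04] 50 45 A [-0.54  0.61  2.05  1.25  0.82 -0.9 ] B [-0.03  0.76  1.72 -0.61  1.28  1.04]
[0.605, -0.13, 0.04] 50 50 A [-0.51  0.58  2.05  1.17  0.76 -0.8 ] B [-0.01  0.79  1.69 -0.65  1.36  1.07]
 vert [-0.25  0.53  1.95  0.    0.66  0.45]
[0.605, -0.13, 0.04] 60 45 A [-0.54  0.63  1.99  1.1   0.92 -0.9 ] B [-0.    0.73  1.77 -0.72  1.2   0.99]
[0.605, -0.13, 0.04] 60 50 A [-0.51  0.61  1.99  1.03  0.85 -0.82] B [ 0.02  0.77  1.75 -0.76  1.28  1.02]
 vert [-0.25  0.53  1.95  0.    0.66  0.27]
[0.605, -0.13, 0.04] 70 45 A [-0.54  0.66  1.93  0.96  1.01 -0.92] B [ 0.02  0.71  1.83 -0.82  1.12  0.94]
[0.605, -0.13, 0.04] 70 50 A [-0.51  0.63  1.94  0.9   0.94 -0.85] B [ 0.04  0.74  1.81 -0.87  1.19  0.98]
 vert [-0.25  0.53  1.95  0.    0.66  0.1 ]
[0.57, -0.13, 0.04] 40 45 A [-0.56  0.56  2.17  1.44  0.74 -0.97] B 
[... 255 characters left out ...]
 [-0.03  0.72  1.8  -0.62  1.25  1.07]
[0.57, -0.13, 0.04] 50 50 A [-0.54  0.55  2.11  1.18  0.76 -0.85] B [-0.01  0.76  1.77 -0.66  1.32  1.09]
 vert [-0.26  0.5   2.02  0.    0.63  0.43]
[0.57, -0.13, 0.04] 60 45 A [-0.57  0.61  2.05  1.1   0.92 -0.94] B [-0.    0.7   1.85 -0.73  1.17  1.02]
[0.57, -0.13, 0.04] 60 50 A [-0.54  0.58  2.06  1.03  0.85 -0.86] B [ 0.02  0.73  1.83 -0.76  1.25  1.05]
 vert [-0.26  0.5   2.02  0.    0.63  0.26]
[0.57, -0.13, 0.04] 70 45 A [-0.57  0.63  1.99  0.96  1.   -0.96] B [ 0.02  0.67  1.91 -0.84  1.09  0.97]
[0.57, -0.13, 0.04] 70 50 A [-0.54  0.6   2.    0.9   0.93 -0.89] B [ 0.04  0.71  1.89 -0.88  1.16  1.02]
 vert [-0.26  0.5   2.02  0.    0.63  0.08]
```

```bash
python3 -c "
from h import *
print(rel([.605,-.13,.15],tool(90,60,180)))"
```

```text
(array([-1.433, -9.808,  0.958]), array([ 34.53,  -8.67, -27.3 ]))
```

>>> {"name": "apply_moves", "arguments": {
  "targets": [
    [1,[-1.433,-9.808,0.958],[34.53,-8.67,-27.3]],
    [1,[-1.433,-9.808,0.958],[34.53,-8.67,-27.3]],
    [1,[-1.433,-9.808,0.958],[34.53,-8.67,-27.3]],
    [1,[-1.433,-9.808,0.958],[34.53,-8.67,-27.3]],
    [1,[-1.433,-9.808,0.958],[34.53,-8.67,-27.3]],
    [1,[-1.433,-9.808,0.958],[34.53,-8.67,-27.3]],
    [1,[-1.433,-9.808,0.958],[34.53,-8.67,-27.3]],
    [1,[-1.433,-9.808,0.958],[34.53,-8.67,-27.3]]
  ]
}}

```text
time: 8.2
ee_pos: [0.6054, -0.1309, 0.1315]
ee_rot: [0.409, 1.531, -0.414]
force: [0.2, -0.2, -1.9]
gripper_width: 0.0459
```

```bash
python3 - <<'E'
from st import *
print(rel([.605,-.13,.0525],tool(90,60,180)))
from plant import cams
a=cams.snapshot("top")["color"][...,::-1][130:280,200:400];b=cams.snapshot("side")["color"][...,::-1][150:350,200:400]
cv2.imwrite("pics/m1.png",np.hstack([cv2.resize(a,(400,300),interpolation=2),cv2.resize(b,(300,300),interpolation=2)]))
E
```

```text
t 8.2 q [-0.249  0.363  1.936 -0.004  0.843  0.278] grasp [ 0.605 -0.131  0.15 ] x [-0.001 -0.003 -1.   ] z [ 0.866 -0.501  0.001] F [ 0.238 -0.157 -1.864] w 0.045911266978261873
(array([ 2.449,  0.021, -0.022]), array([-0.06,  0.05,  0.18]))
```

View pics/m1.png

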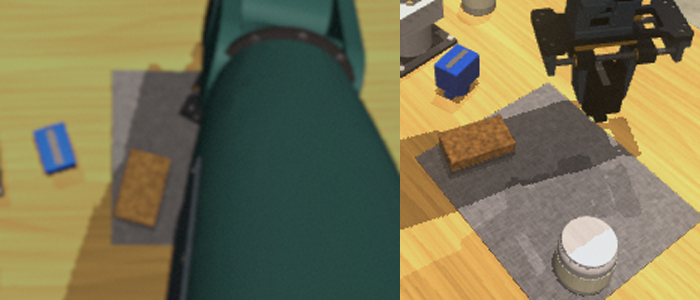

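>>> {"name": "apply_moves", "arguments": {
  "targets": [
    [1,[0.8,0.02,-0.02],[0,0,0]],
    [1,[1.6,0.02,-0.02],[0,0,0]],
    [1,[2.2,0.02,-0.02],[0,0,0]],
    [1,[2.4,0.02,-0.02],[0,0,0]],
    [1,[2.44,0.02,-0.02],[0,0,0]],
    [1,[2.46,0.02,-0.02],[0,0,0]],
    [1,[2.48,0.02,-0.02],[0,0,0]],
    [1,[2.5,0.02,-0.02],[0,0,0]]
  ]
}}

```text
time: 9.3
ee_pos: [0.6057, -0.1293, 0.0325]
ee_rot: [0.406, 1.53, -0.412]
force: [-0.2, -0.5, -3.2]
gripper_width: 0.046
```

```bash
python3 st.py
```

```text
t 9.3 q [-0.247  0.516  1.947 -0.005  0.677  0.28 ] grasp [ 0.606 -0.129  0.051] x [ 0.001 -0.004 -1.   ] z [ 0.867 -0.499  0.003] F [-0.224 -0.462 -3.228] w 0.04602072001737905
```

>>> {"name": "apply_moves", "arguments": {
  "targets": [
    [1,[0.02,0,0],[0,0,0]],
    [1,[0.04,0,0],[0,0,0]]
  ]
}}

```text
time: 9.55
ee_pos: [0.6056, -0.1294, 0.0313]
ee_rot: [0.406, 1.531, -0.412]
force: [-8.5, 1.1, 24.0]
gripper_width: 0.0461
```

>>> {"name": "apply_moves", "arguments": {
  "targets": [
    [1,[0.02,0,0],[0,0,0]],
    [1,[0.03,0,0],[0,0,0]]
  ]
}}

```text
time: 9.8
ee_pos: [0.6056, -0.1294, 0.0312]
ee_rot: [0.406, 1.531, -0.412]
force: [-15.2, 1.1, 39.4]
gripper_width: 0.0462
```

>>> {"name": "apply_moves", "arguments": {
  "targets": [
    [1,[-0.04,0,0],[0,0,0]],
    [1,[-0.045,0,0],[0,0,0]],
    [0.2,[-0.045,0,0],[0,0,0]],
    [0.2,[-0.045,0,0],[0,0,0]],
    [0.2,[-0.045,0,0],[0,0,0]],
    [0.2,[-0.045,0,0],[0,0,0]]
  ]
}}

```text
time: 10.55
ee_pos: [0.6054, -0.1292, 0.031]
ee_rot: [0.406, 1.531, -0.412]
force: [0.0, 0.4, 0.8]
gripper_width: 0.0727
```

```bash
python3 - <<'E'
from st import *
print(rel([.606,-.129,.1],tool(90,60,180)))
print(rel([.606,-.129,.12],tool(45,60,180)))
E
```

```text
t 10.55 q [-0.246  0.518  1.947 -0.005  0.675  0.28 ] grasp [ 0.605 -0.129  0.05 ] x [ 0.    -0.003 -1.   ] z [ 0.867 -0.498  0.002] F [0.037 0.443 0.764] w 0.07269746768428287
(array([-1.251,  0.009,  0.012]), array([0.1 , 0.11, 0.17]))
(array([-1.891,  0.343,  0.014]), array([ 0.14,  0.06, 45.17]))
```

```bash
python3 - <<'E'
from h import *
from plant import state
s=state()
for e in (81,72,63,54,45): print([a.tolist() for a in rel([.6055,-.129,.050],tool(e,60,180),s)])
E
```

```text
[[-0.007, 0.08, -0.001], [0.11, 0.1, 9.17]]
[[-0.025, 0.153, -0.001], [0.12, 0.09, 18.17]]
[[-0.054, 0.222, -0.001], [0.12, 0.08, 27.17]]
[[-0.093, 0.285, -0.0], [0.13, 0.07, 36.17]]
[[-0.141, 0.342, -0.0], [0.14, 0.06, 45.17]]
```

>>> {"name": "apply_moves", "arguments": {
  "targets": [
    [0,[-0.007,0.08,0],[0.1,0.1,9.2]],
    [0,[-0.025,0.153,0],[0.1,0.1,18.2]],
    [0,[-0.054,0.222,0],[0.1,0.1,27.2]],
    [0,[-0.093,0.285,0],[0.1,0.1,36.2]],
    [0,[-0.141,0.342,0],[0.1,0.1,45.2]],
    [0,[-0.141,0.342,0],[0.1,0.1,45.2]],
    [0,[-0.141,0.342,0],[0.1,0.1,45.2]]
  ]
}}

```text
time: 11.42
ee_pos: [0.6124, -0.1175, 0.0366]
ee_rot: [0.956, 1.251, 0.204]
force: [0.9, -0.1, -0.4]
gripper_width: 0.0912
```

```bash
python3 - <<'E'
from st import *
from plant import cams
a=cams.snapshot("wrist")["color"][...,::-1];b=cams.snapshot("side")["color"][...,::-1][150:350,200:400]
cv2.imwrite("pics/m2.png",np.hstack([cv2.resize(a,(400,300)),cv2.resize(b,(300,300),interpolation=2)]))
E
```

```text
t 11.425 q [-0.538  0.614  1.993  1.087  0.921 -0.878] grasp [ 0.606 -0.129  0.05 ] x [ 0.352  0.611 -0.709] z [ 0.867 -0.499 -0.   ] F [ 0.907 -0.116 -0.364] w 0.0912007391340984
```

View pics/m2.png

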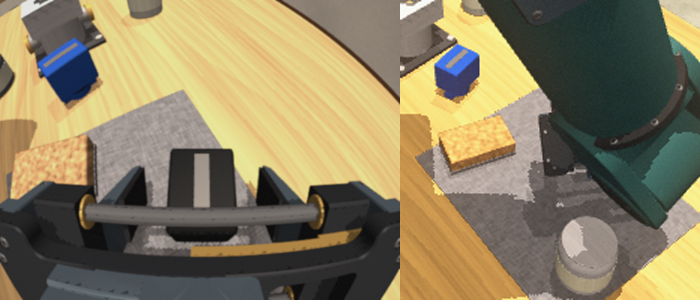

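```bash
python3 - <<'E'
from h import *
from plant import state
s=state();f=lambda *a:print([v.tolist() for v in rel(*a,s)])
f([.6055,-.129,.09],tool(45,60,180));f([.6055,-.129,.13],tool(45,60,180))
for e in (60,80,100,120,135): f([.6055,-.129,.13],tool(e,60,180))
for z in (.05,.038): f([.6055,-.129,z],tool(135,60,180))
E
```

```text
[[-0.709, 0.686, -0.006], [0.1, -0.05, 0.09]]
[[-1.417, 1.392, -0.006], [0.1, -0.05, 0.09]]
[[-1.433, 1.269, -0.006], [0.11, -0.04, -14.91]]
[[-1.502, 1.119, -0.006], [0.11, -0.02, -34.91]]
[[-1.619, 1.002, -0.006], [0.12, -0.0, -54.91]]
[[-1.768, 0.932, -0.007], [0.12, 0.02, -74.91]]
[[-1.891, 0.916, -0.007], [0.12, 0.04, -89.91]]
[[-0.475, -0.496, -0.008], [0.12, 0.04, -89.91]]
[[-0.262, -0.708, -0.008], [0.12, 0.04, -89.91]]
```

>>> {"name": "apply_moves", "arguments": {
  "targets": [
    [1,[0,0,0],[0,0,0]],
    [1,[0,0,0],[0,0,0]],
    [1,[0,0,0],[0,0,0]],
    [1,[0,0,0],[0,0,0]],
    [1,[0,0,0],[0,0,0]],
    [1,[0,0,0],[0,0,0]],
    [1,[0,0,0],[0,0,0]],
    [1,[0,0,0],[0,0,0]]
  ]
}}

```text
time: 12.52
ee_pos: [0.6123, -0.1174, 0.0366]
ee_rot: [0.959, 1.249, 0.206]
force: [-0.1, -0.3, 0.0]
gripper_width: 0.0458
```

>>> {"name": "apply_moves", "arguments": {
  "targets": [
    [1,[-0.4,0.38,0],[0,0,0]],
    [1,[-0.8,0.78,0],[0,0,0]],
    [1,[-1.417,1.39,0],[0,0,0]],
    [1,[-1.425,1.33,0],[0,0,-7.5]],
    [1,[-1.433,1.269,0],[0,0,-15]],
    [1,[-1.468,1.19,0],[0,0,-25]],
    [1,[-1.502,1.119,0],[0,0,-35]],
    [1,[-1.56,1.06,0],[0,0,-45]]
  ]
}}

```text
time: 13.52
ee_pos: [0.6053, -0.13, 0.1112]
ee_rot: [0.406, 1.531, -0.414]
force: [-0.7, 1.1, -2.9]
gripper_width: 0.0461
```

```bash
python3 - <<'E'
from st import *
f=lambda *a:print([v.tolist() for v in rel(*a,s)])
for e in (100,110,120,130,135): f([.6055,-.129,.13],tool(e,60,180))
for z in (.05,.038): f([.6055,-.129,z],tool(135,60,180))
E
```

```text
t 13.525 q [-0.247  0.392  1.941 -0.007  0.808  0.281] grasp [ 0.605 -0.13   0.13 ] x [-0.001 -0.005 -1.   ] z [ 0.866 -0.5    0.002] F [-0.716  1.138 -2.863] w 0.04605310900663365
[[-0.001, -0.058, -0.008], [0.01, 0.1, -9.71]]
[[-0.022, -0.138, -0.008], [0.0, 0.1, -19.71]]
[[-0.057, -0.213, -0.008], [-0.01, 0.1, -29.71]]
[[-0.104, -0.281, -0.008], [-0.01, 0.1, -39.71]]
[[-0.132, -0.312, -0.008], [-0.02, 0.1, -44.71]]
[[1.868, -0.302, -0.011], [-0.02, 0.1, -44.71]]
[[2.168, -0.3, -0.011], [-0.02, 0.1, -44.71]]
```

>>> {"name": "apply_moves", "arguments": {
  "targets": [
    [1,[0,-0.058,0],[0,0.1,-9.7]],
    [1,[-0.022,-0.138,0],[0,0.1,-19.7]],
    [1,[-0.057,-0.213,0],[0,0.1,-29.7]],
    [1,[-0.104,-0.281,0],[0,0.1,-39.7]],
    [1,[-0.132,-0.312,0],[0,0.1,-44.7]],
    [1,[0.868,-0.31,0],[0,0.1,-44.7]],
    [1,[1.668,-0.302,-0.01],[0,0.1,-44.7]],
    [1,[1.868,-0.302,-0.01],[0,0.1,-44.7]]
  ]
}}

```text
time: 14.52
ee_pos: [0.5975, -0.1398, 0.0341]
ee_rot: [-0.214, 1.656, -1.009]
force: [0.3, 0.4, -1.1]
gripper_width: 0.0456
```

```bash
python3 - <<'E'
from st import *
f=lambda *a:print([v.tolist() for v in rel(*a,s)])
for z in (.038,.034): f([.6055,-.129,z],tool(135,60,180))
from plant import cams
a=cams.snapshot("wrist")["color"][...,::-1];b=cams.snapshot("side")["color"][...,::-1][150:350,200:400]
cv2.imwrite("pics/m3.png",np.hstack([cv2.resize(a,(400,300)),cv2.resize(b,(300,300),interpolation=2)]))
E
```

```text
t 14.525 q [ 0.     0.719  1.777 -0.707  1.209  0.976] grasp [ 0.604 -0.128  0.048] x [-0.355 -0.608 -0.71 ] z [ 0.866 -0.5   -0.005] F [ 0.33   0.4   -1.095] w 0.045594104846811694
[[0.171, 0.165, 0.04], [0.2, -0.19, -0.26]]
[[0.242, 0.235, 0.04], [0.2, -0.19, -0.26]]
```

View pics/m3.png

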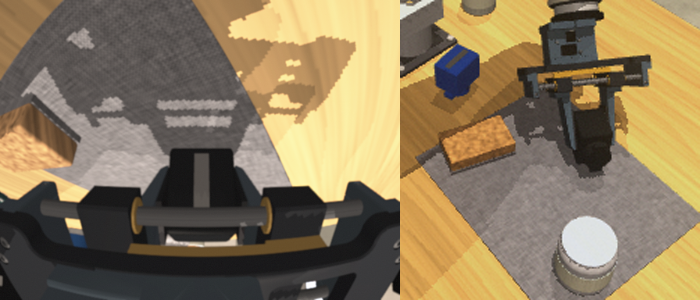

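>>> {"name": "apply_moves", "arguments": {
  "targets": [
    [1,[0.1,0.1,0.04],[0.2,-0.2,-0.3]],
    [1,[0.171,0.165,0.04],[0.2,-0.2,-0.3]],
    [1,[0.2,0.19,0.04],[0.2,-0.2,-0.3]],
    [1,[0.22,0.21,0.04],[0.2,-0.2,-0.3]],
    [1,[0.23,0.22,0.04],[0.2,-0.2,-0.3]]
  ]
}}

```text
time: 15.25
ee_pos: [0.6002, -0.1409, 0.0233]
ee_rot: [-0.217, 1.648, -1.015]
force: [-0.0, 0.3, -2.7]
gripper_width: 0.046
```

```bash
python3 st.py
```

```text
t 15.25 q [ 0.001  0.739  1.77  -0.718  1.199  0.993] grasp [ 0.607 -0.129  0.037] x [-0.351 -0.613 -0.708] z [ 0.866 -0.5    0.003] F [-0.001  0.274 -2.681] w 0.04599712126631901
```

>>> {"name": "apply_moves", "arguments": {
  "targets": [
    [1,[0.018,0.018,0],[0,0,0]],
    [1,[0.03,0.03,0],[0,0,0]],
    [1,[0.036,0.036,0],[0,0,0]]
  ]
}}

```text
time: 15.62
ee_pos: [0.6, -0.1409, 0.0212]
ee_rot: [-0.217, 1.649, -1.015]
force: [1.0, 0.1, -2.3]
gripper_width: 0.0459
```

```bash
python3 st.py
```

```text
t 15.625 q [ 0.001  0.743  1.769 -0.718  1.198  0.995] grasp [ 0.607 -0.129  0.035] x [-0.351 -0.613 -0.707] z [ 0.866 -0.5    0.003] F [ 1.016  0.11  -2.318] w 0.045856629683919514
```

>>> {"name": "apply_moves", "arguments": {
  "targets": [
    [1,[0.009,0.009,0],[0,0,0]],
    [1,[0.014,0.014,0],[0,0,0]]
  ]
}}

```text
time: 15.88
ee_pos: [0.6001, -0.1409, 0.0211]
ee_rot: [-0.217, 1.649, -1.016]
force: [-2.6, 2.8, 9.1]
gripper_width: 0.0458
```

>>> {"name": "apply_moves", "arguments": {
  "targets": [
    [1,[0.007,0.007,0],[0,0,0]],
    [1,[0.01,0.01,0],[0,0,0]]
  ]
}}

```text
time: 16.12
ee_pos: [0.6001, -0.1409, 0.0211]
ee_rot: [-0.218, 1.649, -1.017]
force: [-4.5, 4.3, 15.4]
gripper_width: 0.0456
```

>>> {"name": "apply_moves", "arguments": {
  "targets": [
    [1,[-0.008,-0.008,0],[0,0,0]],
    [0,[-0.008,-0.008,0],[0,0,0]],
    [0,[-0.008,-0.008,0],[0,0,0]],
    [0,[-0.008,-0.008,0],[0,0,0]],
    [0,[-0.008,-0.008,0],[0,0,0]],
    [0,[-0.008,-0.008,0],[0,0,0]],
    [0,[-0.008,-0.008,0],[0,0,0]],
    [0,[-0.008,-0.008,0],[0,0,0]]
  ]
}}

```text
time: 17.12
ee_pos: [0.6001, -0.1409, 0.0203]
ee_rot: [-0.217, 1.648, -1.015]
force: [0.5, 0.3, -0.7]
gripper_width: 0.091
```

```bash
python3 - <<'E'
from st import *
a=np.array([.607,-.129,.035]);b=np.array([.6013,-.139,.038])
for i,e in enumerate(range(125,35,-10)):print([v.tolist() for v in rel(a+(b-a)*min(1,(i+1)/8),tool(max(e,45),60,180),s)])
E
```

```text
t 17.125 q [ 0.001  0.744  1.769 -0.719  1.197  0.996] grasp [ 0.607 -0.129  0.034] x [-0.351 -0.613 -0.708] z [ 0.866 -0.5    0.003] F [ 0.497  0.335 -0.664] w 0.09096243558604204
[[-0.015, 0.034, 0.0], [-0.11, 0.14, 9.96]]
[[-0.018, 0.082, 0.001], [-0.1, 0.15, 19.96]]
[[-0.034, 0.125, 0.001], [-0.09, 0.16, 29.96]]
[[-0.062, 0.161, 0.001], [-0.07, 0.17, 39.96]]
[[-0.102, 0.187, 0.001], [-0.06, 0.18, 49.96]]
[[-0.151, 0.203, 0.001], [-0.04, 0.19, 59.96]]
[[-0.207, 0.206, 0.002], [-0.03, 0.19, 69.96]]
[[-0.269, 0.195, 0.002], [-0.01, 0.2, 79.96]]
[[-0.351, 0.202, 0.002], [0.01, 0.2, 89.96]]
```

>>> {"name": "apply_moves", "arguments": {
  "targets": [
    [0,[-0.03,0.034,0],[0,0.1,10]],
    [0,[-0.03,0.082,0],[0,0.1,20]],
    [0,[-0.034,0.125,0],[0,0.1,30]],
    [0,[-0.062,0.161,0],[0,0.1,40]],
    [0,[-0.102,0.187,0],[0,0.2,50]],
    [0,[-0.151,0.203,0],[0,0.2,60]],
    [0,[-0.207,0.206,0],[0,0.2,70]],
    [0,[-0.269,0.195,0],[0,0.2,80]]
  ]
}}

```text
time: 18.12
ee_pos: [0.6075, -0.1297, 0.0235]
ee_rot: [0.824, 1.334, 0.047]
force: [0.4, 0.4, -1.3]
gripper_width: 0.0914
```

```bash
python3 - <<'E'
from st import *
print([v.tolist() for v in rel([.6013,-.139,.038],tool(45,60,180),s)])
from plant import cams
a=cams.snapshot("wrist")["color"][...,::-1]
cv2.imwrite("pics/m4.png",a)
E
```

```text
t 18.125 q [-0.49   0.579  1.994  0.905  0.774 -0.698] grasp [ 0.602 -0.139  0.039] x [ 0.277  0.476 -0.835] z [ 0.866 -0.5    0.002] F [ 0.355  0.401 -1.3  ] w 0.09141649676741319
[[0.009, 0.064, -0.018], [0.08, 0.11, 11.59]]
```

View pics/m4.png

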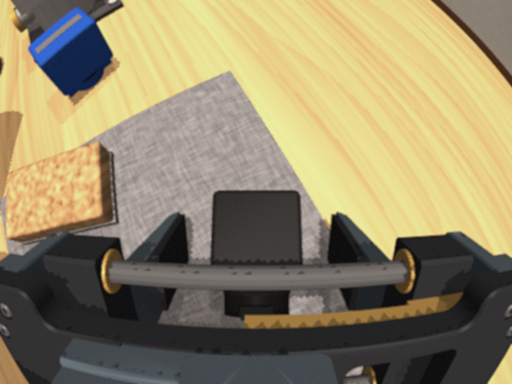

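>>> {"name": "apply_moves", "arguments": {
  "targets": [
    [0,[0.009,0.064,-0.018],[0,0.1,11.6]],
    [0,[0.009,0.064,-0.018],[0,0.1,11.6]],
    [1,[0.009,0.064,-0.018],[0,0.1,11.6]],
    [1,[0.009,0.064,-0.018],[0,0.1,11.6]],
    [1,[0.009,0.064,-0.018],[0,0.1,11.6]],
    [1,[0.009,0.064,-0.018],[0,0.1,11.6]],
    [1,[0.009,0.064,-0.018],[0,0.1,11.6]],
    [1,[0.009,0.064,-0.018],[0,0.1,11.6]]
  ]
}}

```text
time: 19.18
ee_pos: [0.6073, -0.127, 0.0237]
ee_rot: [0.955, 1.254, 0.202]
force: [0.5, 1.5, 1.8]
gripper_width: 0.0458
```

>>> {"name": "apply_moves", "arguments": {
  "targets": [
    [1,[0,0,0],[0,0,0]],
    [1,[0,0,0],[0,0,0]]
  ]
}}

```text
time: 19.42
ee_pos: [0.6073, -0.1271, 0.0237]
ee_rot: [0.956, 1.254, 0.202]
force: [2.4, 2.1, 3.3]
gripper_width: 0.0461
```

```bash
python3 - <<'E'
from st import *
f=lambda e,z:print([v.tolist() for v in rel([.6013,-.139,z],tool(e,60,180),s)])
f(45,.08);f(45,.13)
for e in (55,65,75,85,95): f(e,.13)
E
```

```text
t 19.425 q [-0.555  0.638  1.988  1.084  0.919 -0.899] grasp [ 0.601 -0.139  0.037] x [ 0.349  0.61  -0.711] z [ 0.867 -0.499 -0.002] F [2.387 2.102 3.323] w 0.0460774042261294
[[-0.761, 0.755, 0.016], [-0.04, -0.15, 0.31]]
[[-1.649, 1.634, 0.013], [-0.04, -0.15, 0.31]]
[[-1.656, 1.551, 0.013], [-0.03, -0.15, -9.69]]
[[-1.677, 1.471, 0.013], [-0.01, -0.15, -19.69]]
[[-1.712, 1.396, 0.013], [-0.0, -0.15, -29.69]]
[[-1.759, 1.328, 0.013], [0.01, -0.15, -39.69]]
[[-1.817, 1.269, 0.013], [0.03, -0.15, -49.69]]
```

>>> {"name": "apply_moves", "arguments": {
  "targets": [
    [1,[-0.4,0.4,0],[0,0,0]],
    [1,[-0.8,0.8,0.01],[0,0,0]],
    [1,[-1.649,1.634,0.01],[0,-0.1,0.3]],
    [1,[-1.656,1.551,0.01],[0,-0.1,-9.7]],
    [1,[-1.677,1.471,0.01],[0,-0.1,-19.7]],
    [1,[-1.712,1.396,0.01],[0,-0.1,-29.7]],
    [1,[-1.759,1.328,0.01],[0,-0.1,-39.7]],
    [1,[-1.817,1.269,0.01],[0,-0.1,-49.7]]
  ]
}}

```text
time: 20.42
ee_pos: [0.6004, -0.1409, 0.1113]
ee_rot: [0.339, 1.553, -0.483]
force: [-0.5, -0.1, -3.1]
gripper_width: 0.0461
```

```bash
python3 - <<'E'
from st import *
f=lambda e,z:print([v.tolist() for v in rel([.6013,-.139,z],tool(e,60,180),s)])
for e in (105,115,125,135): f(e,.13)
f(135,.09);f(135,.05)
E
```

```text
t 20.425 q [-0.229  0.4    1.931 -0.121  0.839  0.377] grasp [ 0.601 -0.139  0.13 ] x [-0.045 -0.082 -0.996] z [ 0.866 -0.5    0.002] F [-0.53  -0.112 -3.079] w 0.04606691054643027
[[-0.001, -0.071, -0.003], [-0.0, 0.09, -9.63]]
[[-0.022, -0.151, -0.003], [-0.01, 0.09, -19.63]]
[[-0.057, -0.226, -0.003], [-0.02, 0.09, -29.63]]
[[-0.104, -0.294, -0.003], [-0.02, 0.09, -39.63]]
[[0.892, -0.201, -0.005], [-0.02, 0.09, -39.63]]
[[1.888, -0.107, -0.006], [-0.02, 0.09, -39.63]]
```

>>> {"name": "apply_moves", "arguments": {
  "targets": [
    [1,[0,-0.071,0],[0,0.1,-9.6]],
    [1,[-0.022,-0.151,0],[0,0.1,-19.6]],
    [1,[-0.057,-0.226,0],[0,0.1,-29.6]],
    [1,[-0.104,-0.294,0],[0,0.1,-39.6]],
    [1,[-0.104,-0.294,0],[0,0.1,-39.6]],
    [1,[0.892,-0.201,0],[0,0.1,-39.6]],
    [1,[1.788,-0.117,0],[0,0.1,-39.6]],
    [1,[1.888,-0.107,0],[0,0.1,-39.6]]
  ]
}}

```text
time: 21.42
ee_pos: [0.5932, -0.1502, 0.0344]
ee_rot: [-0.21, 1.657, -1.007]
force: [0.4, -0.2, -1.8]
gripper_width: 0.046
```

```bash
python3 - <<'E'
from st import *
f=lambda e,z:print([v.tolist() for v in rel([.6013,-.139,z],tool(e,60,180),s)])
f(135,.042);f(135,.037)
from plant import cams
a=cams.snapshot("wrist")["color"][...,::-1];b=cams.snapshot("side")["color"][...,::-1][150:350,200:400]
cv2.imwrite("pics/m5.png",np.hstack([cv2.resize(a,(400,300)),cv2.resize(b,(300,300),interpolation=2)]))
E
```

```text
t 21.425 q [-0.016  0.713  1.787 -0.715  1.197  0.97 ] grasp [ 0.6   -0.139  0.048] x [-0.355 -0.605 -0.713] z [ 0.865 -0.501 -0.005] F [ 0.428 -0.231 -1.83 ] w 0.046003336486505696
[[0.098, 0.107, 0.035], [0.17, -0.27, -0.47]]
[[0.187, 0.195, 0.036], [0.17, -0.27, -0.47]]
```

View pics/m5.png

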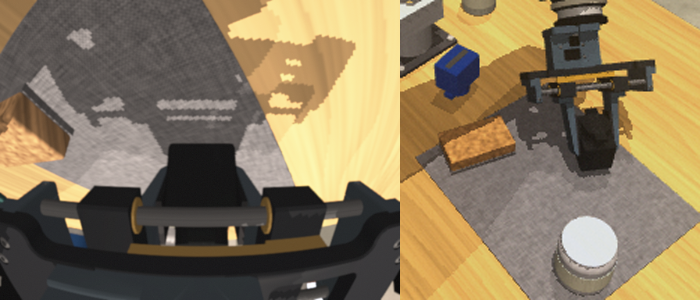

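>>> {"name": "apply_moves", "arguments": {
  "targets": [
    [1,[0.05,0.06,0.035],[0.2,-0.3,-0.5]],
    [1,[0.098,0.107,0.035],[0.2,-0.3,-0.5]],
    [1,[0.14,0.15,0.035],[0.2,-0.3,-0.5]],
    [1,[0.17,0.178,0.036],[0.2,-0.3,-0.5]],
    [1,[0.187,0.195,0.036],[0.2,-0.3,-0.5]],
    [1,[0.187,0.195,0.036],[0.2,-0.3,-0.5]]
  ]
}}

```text
time: 22.28
ee_pos: [0.5961, -0.1503, 0.0252]
ee_rot: [-0.22, 1.648, -1.017]
force: [-0.5, 0.9, -2.7]
gripper_width: 0.0458
```

>>> {"name": "apply_moves", "arguments": {
  "targets": [
    [1,[0.018,0.018,0],[0,0,0]],
    [1,[0.018,0.018,0],[0,0,0]]
  ]
}}

```text
time: 22.52
ee_pos: [0.5961, -0.1503, 0.0242]
ee_rot: [-0.22, 1.648, -1.017]
force: [-0.1, -0.0, -2.1]
gripper_width: 0.0459
```

```bash
python3 st.py
```

```text
t 22.525 q [-0.012  0.735  1.779 -0.73   1.193  0.991] grasp [ 0.603 -0.139  0.038] x [-0.351 -0.616 -0.705] z [ 0.867 -0.499  0.004] F [-0.133 -0.021 -2.08 ] w 0.04587710640528096
```

>>> {"name": "apply_moves", "arguments": {
  "targets": [
    [1,[0.018,0.018,0],[0,0,0]],
    [1,[0.036,0.036,0],[0,0,0]],
    [1,[0.036,0.036,0],[0,0,0]]
  ]
}}

```text
time: 22.9
ee_pos: [0.5961, -0.1503, 0.0221]
ee_rot: [-0.22, 1.648, -1.017]
force: [0.2, 0.3, -2.4]
gripper_width: 0.0458
```

>>> {"name": "apply_moves", "arguments": {
  "targets": [
    [1,[0.01,0.01,0],[0,0,0]],
    [1,[0.018,0.018,0],[0,0,0]]
  ]
}}

```text
time: 23.15
ee_pos: [0.5961, -0.1503, 0.0211]
ee_rot: [-0.22, 1.648, -1.017]
force: [0.4, -0.2, -2.8]
gripper_width: 0.046
```

Grasp height 34.5 mm; contact is near.

>>> {"name": "apply_moves", "arguments": {
  "targets": [
    [1,[0.009,0.009,0],[0,0,0]],
    [1,[0.018,0.018,0],[0,0,0]]
  ]
}}

```text
time: 23.4
ee_pos: [0.5962, -0.1503, 0.0204]
ee_rot: [-0.22, 1.648, -1.017]
force: [-0.5, 1.9, 5.5]
gripper_width: 0.0461
```

>>> {"name": "apply_moves", "arguments": {
  "targets": [
    [1,[0.006,0.006,0],[0,0,0]],
    [1,[0.009,0.009,0],[0,0,0]]
  ]
}}

```text
time: 23.65
ee_pos: [0.5962, -0.1503, 0.0204]
ee_rot: [-0.22, 1.648, -1.018]
force: [-1.6, 4.0, 8.4]
gripper_width: 0.046
```

Contact on the mat. Open, then back out straight along the tool.

>>> {"name": "apply_moves", "arguments": {
  "targets": [
    [0,[0,0,0],[0,0,0]],
    [0,[0,0,0],[0,0,0]],
    [0,[0,0,0],[0,0,0]],
    [0,[0,0,0],[0,0,0]],
    [0,[0,0,0],[0,0,0]],
    [0,[0,0,0],[0,0,0]],
    [0,[0,0,0],[0,0,0]]
  ]
}}

```text
time: 24.52
ee_pos: [0.5961, -0.1503, 0.0196]
ee_rot: [-0.22, 1.648, -1.017]
force: [-0.1, -0.2, 1.0]
gripper_width: 0.0916
```

>>> {"name": "apply_moves", "arguments": {
  "targets": [
    [0,[-0.5,0,0],[0,0,0]],
    [0,[-1.2,0,0],[0,0,0]],
    [0,[-2,0,0],[0,0,0]],
    [0,[-3,-0.5,0],[0,0,0]],
    [0,[-4,-1.5,0],[0,0,0]],
    [0,[-5,-2.5,0],[0,0,0]],
    [0,[-5,-2.5,0],[0,0,0]],
    [0,[-5,-2.5,0],[0,0,0]]
  ]
}}

```text
time: 25.52
ee_pos: [0.631, -0.0875, 0.232]
ee_rot: [-0.22, 1.647, -1.016]
force: [0.1, -0.2, -0.2]
gripper_width: 0.091
```

```bash
python3 - <<'E'
from st import *
from plant import cams
a=cams.snapshot("wrist")["color"][...,::-1];b=cams.snapshot("side")["color"][...,::-1][90:350,130:400]
cv2.imwrite("pics/m6.png",np.hstack([cv2.resize(a,(400,300)),cv2.resize(b,(400,385),interpolation=2)[:300]]))
t=cams.snapshot("top")["color"][...,::-1]
cv2.imwrite("pics/m6.png",np.vstack([np.hstack([cv2.resize(a,(400,300)),cv2.resize(b,(312,300),interpolation=2)]),cv2.resize(t[130:290,100:480],(712,300),interpolation=2)]))
E
```

```text
t 25.525 q [ 0.075  0.491  1.695 -0.63   1.487  0.829] grasp [ 0.638 -0.076  0.245] x [-0.351 -0.615 -0.706] z [ 0.867 -0.499  0.004] F [ 0.115 -0.154 -0.189] w 0.0909882756259195
```

View pics/m6.png

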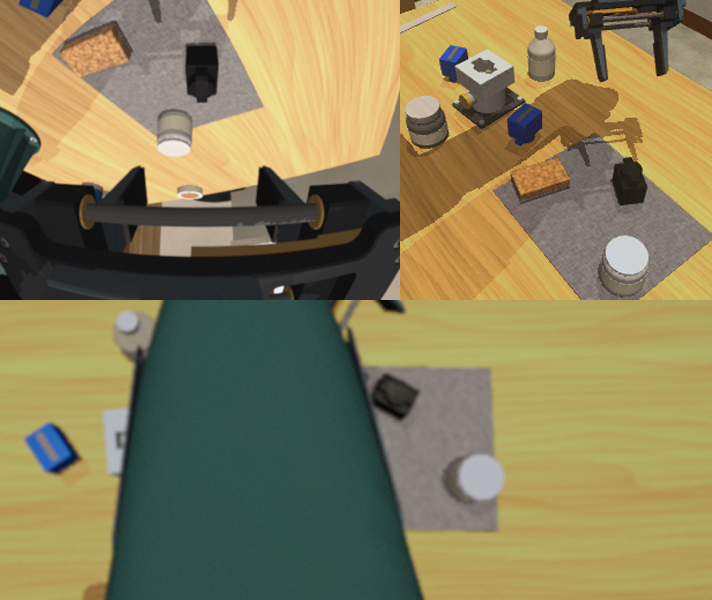

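The cap sits flat on its head on the mat, spigot and lugs pointing up. The tin, block, jar, bottle and blue lookalikes stand where they were, the pot is open, and the gripper is well clear.

```bash
python3 -c "
from plant import job
print(job.finish_job())"
```

```text
the job is handed in; nothing more can be done
None
```

The cap is off the pot and stands upside down, flat on its head with the spigot and lugs up, on the mat near (0.60, -0.14). The job was handed in at about 25.7 s of the 72 s allowed.

**What I did:** I twisted the cap 90° anticlockwise and lifted it off; the wrist carried only its weight of about 2 N. I stood it upright on the mat and turned it over in two 90° steps, regrasping in between. Each time it was lowered to contact before the gripper opened. I had pressed the spigot end on the mat with up to 39 N at the wrist when first standing it up; the later contacts were about 15 N and 8 N.

**Last checks:**
- The side and wrist pictures show the cap inverted on the mat and the pot open.
- Judged by eye, the tin, block, bottle and jar have not moved; I did not measure their positions again.
- The top camera was partly blocked by the arm in the last picture, so it confirmed only the cap and the tin.
- The gripper was open and clear, with no force on it.

No check failed or disagreed.

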